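Shut and lock the service hatch of the water filter box

ROBOT

A 6-joint arm with a two-finger parallel gripper is mounted at the origin on a cart in front of the work surface, level with it; the furniture and walls round the work are solid. World frame = base frame: x ahead of the robot, y to its left, z up, the work surface at z = 0. Lengths are in m, angles in rad, forces in N, time in s.
With the tool pointing down it reaches from about 0.25 to 0.775 m from the base axis. Payload 4 kg.
Tool frame: the origin (TCP) lies on the centre line of the jaws, within the pads' length; the fingertips stand 14 mm ahead of it and the grasp point (between the pads) lies 5 mm behind it (robot.tcp_to_tips is the distance from the TCP to the fingertips, in m); z points along the fingers, y is the line along which they close (so a half turn about z gives the same grasp; the last joint's range is limited). The gripper opens to 94 mm and grips with 3 to 60 N. Pads are 16 mm wide; open, the fingers measure 119 mm over their backs; the gripper's body (75 mm by 177 mm) begins 78 mm behind the grasp point.
Start: joints at [1.164, 0.087, 1.371, -0, 1.684, -0.103], TCP at [0.165, 0.525, 0.22] pointing down, gripper open.
Joint ranges: [-3.1, 3.1], [-0.76, 2.03], [0.27, 2.55], [-1.08, 4.22], [0.17, 2.65], [-2.57, 2.57]. Speed limits (rad/s): [2.79, 2.79, 3.14, 3.14, 3.14, 3.14].

INTERFACE

Orientations are given as [roll, pitch, yaw] about the fixed x, y, z axes, in that order (R = Rz(yaw) Ry(pitch) Rx(roll)).
In Python, from bench import robot gives the robot as it stands.
- The arm moves only by the tool carry_out, never from a script. Its argument "increments" is a list of rows, each a list of 3 entries, a list of its own where there are three numbers: the closure in counts, from 0 (fully open) to 255 (shut), then the shift along the tool's x, y, z in mm, then the turn about the tool's z in degrees. In form: [[fingers, [dx, dy, dz], twist], ...]. A call has 1 to 8 rows; each row shifts and turns the commanded pose from where the row before left it, along the tool's axes as they then stand; what a row does not reach is not made up. A row lasts 1/10 s, in which the tool goes at most 50 mm and 8.59 degrees, less where a joint would pass 70% of its speed; a pose out of reach is approached as far as the arm can. A call with a gripper value outside its range is refused whole. The fingers move at their own pace and stop on an object; the grip force is fixed at half the most. Time passes only in rows, so rows that do not move let the fingers close. It gives the time, the measured TCP pose, the force, the opening and the grip force at its end, in the units of the state.
- robot.get_obs(): the state, without advancing time (a new reading comes with each control period).
- robot.snapshot(name): name is "side" or "top" or "wrist"; returns the picture (400x640x3 uint8, blue, green, red); there is no depth.
- robot.get_calibration(name): a dict with "vfov" (degrees; the focal length in pixels is half the picture's height over the tangent of half this angle, whatever the lens; pixels are square), "cx", "cy" (the principal point, pixels), "T" (4x4, takes a point from camera to world coordinates). Camera axes: x right, y down, z forward; pixel columns grow to the right and rows downward; lengths in m; the calibration is good to about 2 mm. A picture is of the moment at which its call begins: read the wrist's pose just before it. get_calibration takes no time and is no camera call; for the wrist camera it gives the pose at the moment of the call.
- robot.close_job(): hands the job in; it is judged then, once.
The state is a dict: "time": time; "joint_positions": joint angles; "qvel": joint speeds; "joint_torque": joint torques, N m; "tool_pos": TCP position; "ee_rot": TCP orientation; "wrist_force": force on the tool from outside, world axes, zero at the start; "wrist_torque": the same for the moment, N m; "width": finger opening in m; "finger_force": force on a finger pad.
Only numpy, scipy, OpenCV 4.12 (cv2) and the standard library are available. Lean on these libraries where they do the work, as an engineer would, in place of code of your own. Each camera call takes 0.05 s, during which the arm holds its last target. There are 200 camera calls.

TASK

Swing the hatch of the white water filter box fully shut. Then, keeping a light downward push on the black wing knob (never more than about 20 newtons), turn it clockwise about a quarter turn until it drops into its locked detent. The exact lock angle differs and has to be felt: stop turning as soon as the knob drops, do not wrench it on against the detent. Let go with the hatch shut and the knob dropped, and leave the tumbler, the small bowl and the tape roll where they stand.

Things in the scene. Friction and masses are not known exactly. Their poses are not given: they have to be found in the camera images.
- filter_box: white plastic box, 200 (x) x 170 (y) x 79 mm high, fixed; origin at the centre of its underside, x away from its front, z up. Its top is covered by a thin aluminium hatch hinged along the far side: hinge axis along y at x = 85, z = 83 mm in this frame. The shut hatch's top face is at z = 86 mm and reaches from x = 81 to -87 mm, y = -73 to 73 mm.
- hatch (a joint): angle of the hatch in rad: 0 fully shut, growing as the near edge rises. It starts partly open and stays where it is left (stiff hinge; about 1 to 3 N at the near edge shuts it).
- hatch_push (a point): point on the hatch's top face, 155 mm from the hinge axis towards the near edge and 48 mm to the +y side of the middle: a bare spot to push the hatch shut with shut fingers. With the hatch shut it lies at (-70, 48, 86) mm in the filter_box frame.
- knob (a joint): rotation of the wing knob in rad, growing clockwise as seen from above. At 0 the wing points along the box's x axis; it starts at 0.12 to 0.3. The locked detent lies somewhere from 1.05 to 1.65 (different every time and hidden inside); it takes the knob within about 0.045 rad either side. About 0.1 to 0.2 N m turn the knob. Beyond 1.85 is overturned.
- knob_grip (a point): centre of the black wing knob's grip bar, on the knob's axis, which stands at (-50, 0) mm in the filter_box frame when the hatch is shut; x along the bar. Bar 44 mm long, 10 mm thick, reaching 12 mm above this point; the round collar (34 mm across) begins 12 mm below it. Hatch shut: about 116 mm above the worktop unlocked, 110 mm once dropped; hatch open: the knob hangs lower.
- plunger (a joint): axial travel of the knob in the hatch in m, growing downward. Hatch shut: about 0.0046 unlocked, riding on the hidden plate; about 0.0106 dropped into the detent. Only about 2 N draw it down, so a firm grip holds it up: push down lightly while turning (5 to 15 N) and the push is suddenly lost at the drop. It settles fully down when let go.
- receptacle (a joint): how far the sprung plate under the knob is pushed down in m: 0.25 mm per newton of push on the knob, about 0.0008 at rest. More than 0.006 (about 24 N) is too hard.
- receptacle_twist (a joint): how far the sprung plate under the knob is wrung round in rad, either way from 0: 0.1 rad per N m that the knob's cross pin puts on it. Under 0.01 while turning; once the knob has dropped, turning on against the detent wrings it. More than 0.05 (about 0.5 N m) is too hard.
- tumbler: blue plastic tumbler, 81 mm across, 114 mm tall, standing loose beside the box; origin under its centre
- dip_bowl: small white bowl, 85 mm across, 40 mm tall, loose beside the box; origin under its centre
- tape_roll: roll of beige tape, 103 mm across, 25 mm tall, lying loose beside the box; origin under its centre

How it is judged:
By the outcome, as a careful person would: the job done as asked, in the order asked, and still so for the second after the job is handed in, with the robot touching nothing.
It also fails if it takes over 61 s, if anything falls off the work surface, if the arm or the gripper's body presses on something with over 40 N, if the wrist force passes 120 N, or if a joint passes its speed limit or range.

## Working session

There is one attempt and no reset: what is moved stays moved. The work goes in short steps, Python scripts to look and compute and a tool call to move; the robot and the scene stay as the last step left them, time stands still between calls to the robot, and variables do not carry over. Pictures are saved under pics/ and viewed, at most 10 in all, crops included, and the job is handed in when it is done.

Besides the shell and the picture viewer there is one more tool, called after "Call:" as name([rows], argument=value, ...), one row to a line, values as JSON. carry_out: Moves the arm, as the interface text tells. Its arguments: {"type":"object","properties":{"increments":{"type":"array","items":{"type":"array"}}},"required":["increments"]}

```bash
mkdir -p pics; python3 - <<'E'
from bench import robot
import cv2,numpy as np
o=robot.get_obs();print({k:np.round(v,3) for k,v in o.items()})
for n in("top","side"):
    c=robot.get_calibration(n);print(n,c["vfov"],c["cx"],c["cy"],np.round(c["T"],3).tolist())
    cv2.imwrite(f"pics/{n}0.png",robot.snapshot(n))
E
```

```text
{'time': np.float64(0.0), 'joint_positions': array([ 1.164,  0.088,  1.372,  0.   ,  1.684, -0.103]), 'qvel': array([-0.   , -0.001,  0.001,  0.   , -0.001,  0.   ]), 'joint_torque': array([-0.0000e+00, -3.4020e+01, -3.0242e+01,  7.2000e-02,  3.4000e-02,
       -0.0000e+00]), 'tool_pos': array([0.164, 0.524, 0.218]), 'ee_rot': array([-3.139, -0.   ,  2.838]), 'wrist_force': array([-0.11 ,  1.068, -0.826]), 'wrist_torque': array([ 0.   , -0.025, -0.007]), 'finger_force': np.float64(0.0), 'width': np.float64(0.094)}
top 56.548457097331266 323.9671245084266 202.87819383142644 [[-0.025, -0.998, 0.064, 0.507], [-0.999, 0.023, -0.026, -0.064], [0.024, -0.065, -0.998, 1.031], [0.0, 0.0, 0.0, 1.0]]
side 44.85522721715961 316.611570018732 199.54326145682725 [[0.94, -0.185, 0.287, 0.304], [-0.341, -0.485, 0.805, -0.825], [-0.01, -0.855, -0.519, 0.58], [0.0, 0.0, 0.0, 1.0]]
```

View pics/top0.png

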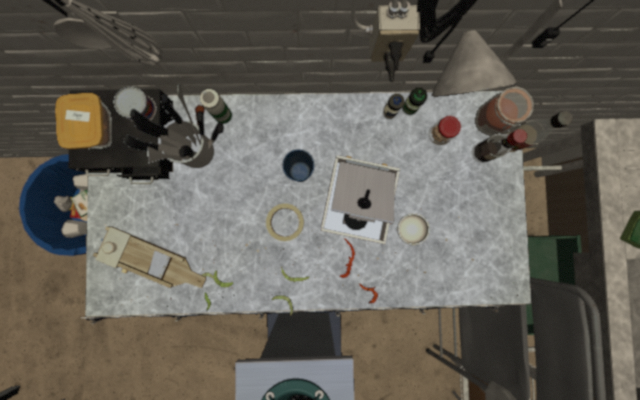

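View pics/side0.png

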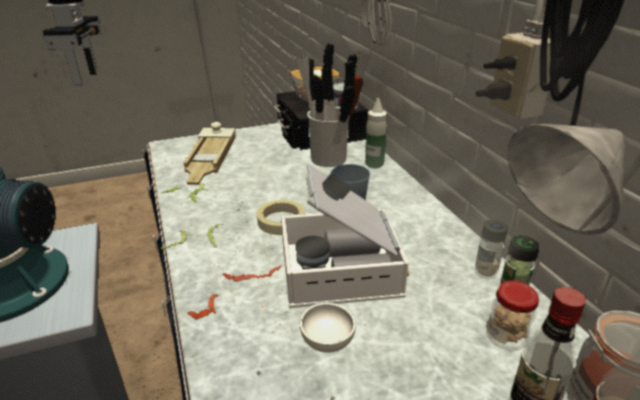

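The top view shows the box (323–398, 158–241) with its hatch partly open and the knob at about (365,200). The tumbler is at (298,165), the tape roll at (285,221) and the bowl at (412,228). I'll enlarge the box next.

```bash
cat > h.py <<'E'
import numpy as np,cv2
from bench import robot
def ray(c,u,v):
    f=200/np.tan(np.radians(c["vfov"])/2);T=np.array(c["T"])
    d=T[:3,:3]@np.array([(u-c["cx"])/f,(v-c["cy"])/f,1]);return T[:3,3],d
def onz(c,u,v,z):
    o,d=ray(c,u,v);return o+d*(z-o[2])/d[2]
def proj(c,p):
    f=200/np.tan(np.radians(c["vfov"])/2);T=np.array(c["T"])
    q=T[:3,:3].T@(np.array(p)-T[:3,3]);return np.array([c["cx"]+f*q[0]/q[2],c["cy"]+f*q[1]/q[2]])
E
python3 - <<'E'
from h import *
t=cv2.imread("pics/top0.png");s=cv2.imread("pics/side0.png")
a=cv2.resize(t[145:255,310:410],None,fx=5,fy=5,interpolation=cv2.INTER_CUBIC)[:, :400*2]
b=cv2.resize(s[155:310,270:420],None,fx=3.54,fy=3.54,interpolation=cv2.INTER_CUBIC)
cv2.imwrite("pics/c1.png",a)
cv2.imwrite("pics/c2.png",b);print(a.shape,b.shape)
E
```

```text
(550, 500, 3) (549, 531, 3)
```

View pics/c1.png

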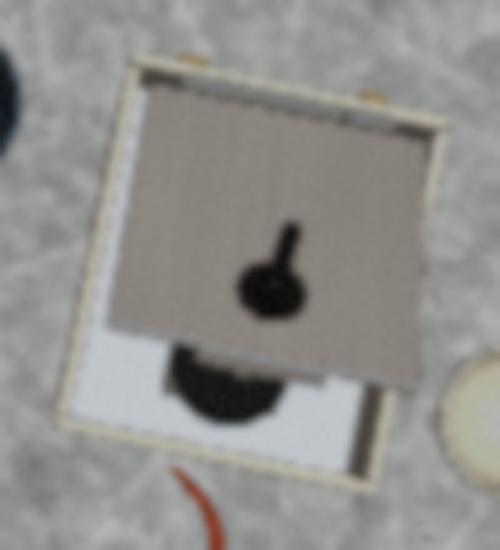

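View pics/c2.png

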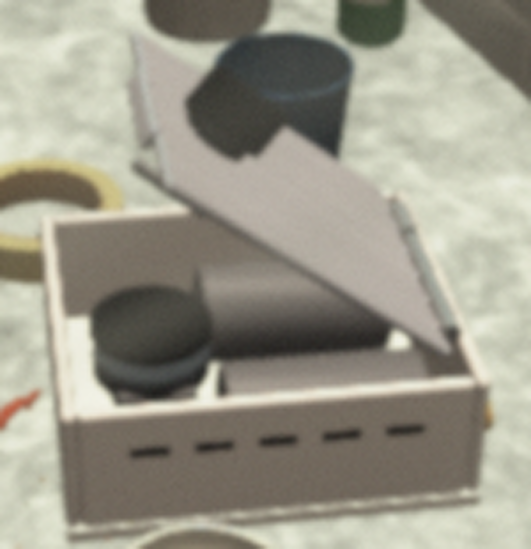

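The top crop shows the rim corners at (135,60), (445,122), (372,490) and (60,425). The hatch's near edge runs from (108,328) to (415,385) and the knob collar is at (270,290). The side crop shows the hatch standing up about 35–45°, with the tumbler behind its far left corner.

```bash
python3 - <<'E'
from h import *
c=robot.get_calibration("top")
P=lambda x,y,z:onz(c,310+(x+.5)/5-.5,145+(y+.5)/5-.5,z)
FL,FR,NR,NL=[P(*p,.079) for p in[(135,60),(445,122),(372,490),(60,425)]]
print(FL,FR,NR,NL)
n=np.linalg.norm
print("sides",n(FL-FR),n(NL-NR),n(FL-NL),n(FR-NR))
C=(FL+FR+NR+NL)/4;x=(FL+FR-NL-NR)[:2];x2=(FL+NL-FR-NR)[:2]
y1=np.arctan2(x[1],x[0]);y2=np.arctan2(-x2[0],x2[1]);yaw=(y1*200+y2*170)/370
print("C",C,np.degrees([y1,y2,yaw]))
R=np.array([[np.cos(yaw),-np.sin(yaw)],[np.sin(yaw),np.cos(yaw)]])
# check with side camera
s=robot.get_calibration("side")
for n_,l in zip(("FL","FR","NR","NL"),((100,85),(100,-85),(-100,-85),(-100,85))):
    p=C[:2]+R@np.array(l)/1000; q=proj(s,[*p,.079]);print(n_,p,"side crop",((q-[270,155])*3.54).round())
# hatch angle: near edge mid at local x=85-172cos a, z=83+172 sin a +..
for a in np.radians(range(20,65,5)):
    out=[]
    for ly in(73,-73):
        l=np.array([85-172*np.cos(a)+3*np.sin(a)*1,ly])/1000;p=C[:2]+R@l
        q=proj(c,[*p,.083+.172*np.sin(a)+.003*np.cos(a)]);q2=proj(s,[*p,.083+.172*np.sin(a)+.003*np.cos(a)])
        out+=[((q-[310,145])*5).round(),((q2-[270,155])*3.54).round()]
    print(round(np.degrees(a)),*out)
for nm,u,v,z in(("tumbler",298,165,.114),("bowl",412,228,.04),("tape",285,221,.025)):
    print(nm,onz(c,u,v,z))
np.savez("box.npz",C=C,yaw=yaw)
E
```

```text
[ 0.6874505  -0.12372196  0.079     ] [ 0.65170525 -0.28377264  0.079     ] [ 0.46285179 -0.23903625  0.079     ] [ 0.50000594 -0.08028645  0.079     ]
sides 0.1639937368198812 0.1630396534925897 0.1924112900188734 0.19407981001684876
C [ 0.57550337 -0.18170433  0.079     ] [-13.18729855 -12.8802477  -13.04622113]
FL [ 0.69210984 -0.12147202] side crop [402. 185.]
FR [ 0.65373455 -0.28708403] side crop [490. 379.]
NR [ 0.4588969  -0.24193663] side crop [ 57. 416.]
NL [ 0.49727219 -0.07632462] side crop [ 36. 212.]
20 [ 87. 385.] [ 79. 113.] [387. 446.] [105. 277.]
25 [ 91. 372.] [90. 89.] [395. 435.] [118. 250.]
30 [ 95. 356.] [103.  65.] [404. 420.] [133. 223.]
35 [100. 337.] [119.  42.] [413. 402.] [152. 198.]
40 [105. 316.] [137.  19.] [422. 382.] [174. 173.]
45 [111. 292.] [157.  -2.] [432. 358.] [198. 149.]
50 [117. 266.] [180. -21.] [441. 333.] [224. 127.]
55 [123. 237.] [204. -39.] [451. 305.] [253. 106.]
60 [130. 206.] [230. -56.] [461. 275.] [284.  88.]
tumbler [ 0.6616905  -0.02499636  0.114     ]
bowl [ 0.49793114 -0.3227618   0.04      ]
tape [0.52520616 0.0168408  0.025     ]
```

Call:
carry_out([
  [255,[-15,-15,-10],-4.4],
  [255,[-33,-35,-5],0],
  [255,[-33,-35,-5],0],
  [255,[-33,-35,-5],0],
  [255,[-33,-35,-5],0],
  [255,[-33,-35,0],0],
  [255,[-33,-35,0],0],
  [255,[-33,-35,0],0],
])

```text
time: 0.9
tool_pos: [0.3446, 0.2135, 0.2492]
ee_rot: [3.141, 0.0, 2.915]
wrist_force: [0.2, 0.6, -0.2]
width: 0.0338
finger_force: 0.0
```

Call:
carry_out([
  [255,[-33,-35,0],0],
  [255,[-33,-35,0],0],
  [255,[-33,-35,0],0],
  [255,[-33,-35,0],0],
  [255,[-33,-35,0],0],
  [255,[-33,-35,0],0],
  [255,[-33,-35,0],0],
  [255,[-32,-35,0],0],
])

```text
time: 1.7
tool_pos: [0.538, -0.1186, 0.2488]
ee_rot: [3.141, -0.001, 2.914]
wrist_force: [0.4, 1.3, -1.1]
width: 0.0006
finger_force: 0.0
```

```bash
cat >> h.py <<'E'
B=np.load("box.npz")
def local(p,z=None):
    a=float(B["yaw"]);R=np.array([[np.cos(a),-np.sin(a)],[np.sin(a),np.cos(a)]]);return R.T@(np.array(p)[:2]-B["C"][:2])*1000
def st():
    o=robot.get_obs();print("t",round(float(o["time"]),2),"tcp",np.round(o["tool_pos"],4),"rpy deg",np.round(np.degrees(o["ee_rot"]),1),"local",local(o["tool_pos"]).round(1),"F",np.round(o["wrist_force"],2),"T",np.round(o["wrist_torque"],2),"w",o["width"],"ff",o["finger_force"]);return o
E
python3 -c "
from h import *
st();cv2.imwrite('pics/w1.png',robot.snapshot('wrist'))"
```

```text
t 1.7 tcp [ 0.538  -0.1186  0.2488] rpy deg [180.  -0. 167.] local [-50.8  53. ] F [ 0.38  1.34 -1.09] T [0.01 0.01 0.07] w 0.0005605505763123918 ff 0.0
```

View pics/w1.png

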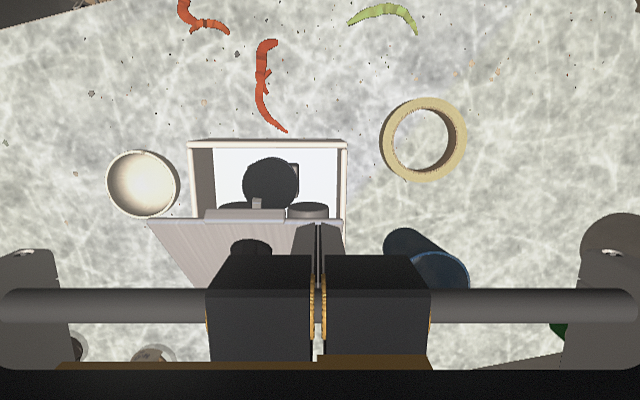

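The wrist view shows the box's near edge along row 141, from (188) to (347). It is level, so the yaw is right. Next I'll go over the push point and take the hatch down along its arc.

Call:
carry_out([
  [255,[-11,-2,10],0],
  [255,[-11,-3,15],0],
  [255,[0,0,20],0],
  [255,[0,0,5],0],
  [255,[2,0,5],0],
  [255,[3,0,5],0],
  [255,[3,0,6],0],
  [255,[3,0,6],0],
])

```text
time: 2.55
tool_pos: [0.547, -0.1238, 0.1779]
ee_rot: [-3.142, 0.002, 2.915]
wrist_force: [0.6, 0.4, 0.6]
width: -0.0001
finger_force: 0.3
```

Call:
carry_out([
  [255,[3,0,6],0],
  [255,[3,0,7],0],
  [255,[3,0,7],0],
  [255,[3,0,7],0],
  [255,[3,0,7],0],
  [255,[3,0,8],0],
  [255,[2,0,8],0],
  [255,[2,0,8],0],
])

```text
time: 3.35
tool_pos: [0.5255, -0.119, 0.1187]
ee_rot: [3.141, -0.0, 2.915]
wrist_force: [1.1, -0.1, 0.0]
width: 0.0006
finger_force: 0.1
```

```bash
python3 -c "
from h import *
st();cv2.imwrite('pics/s2.png',cv2.resize(robot.snapshot('side')[130:310,250:450],None,fx=3,fy=3))"
```

```text
t 3.35 tcp [ 0.5255 -0.119   0.1187] rpy deg [180.  -0. 167.] local [-62.9  49.7] F [ 1.13 -0.07  0.05] T [-0.   -0.02  0.01] w 0.0006371612614581619 ff 0.11232400813241838
```

View pics/s2.png

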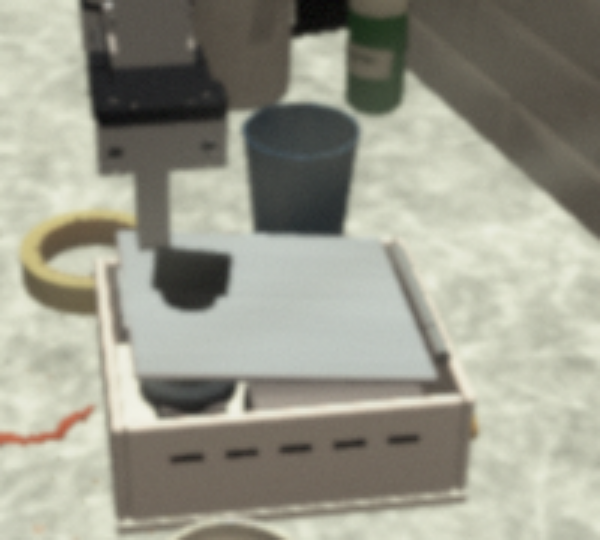

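The hatch is nearly down, with the fingertips on its near +y corner area. I'll finish the push in small steps.

Call:
carry_out([
  [255,[1,0,6],0],
  [255,[0,0,5],0],
  [255,[0,0,4],0],
  [255,[0,0,2],0],
  [255,[0,0,1],0],
  [255,[0,0,1],0],
  [255,[0,0,0],0],
])

```text
time: 4.1
tool_pos: [0.525, -0.1189, 0.1005]
ee_rot: [3.142, 0.001, 2.915]
wrist_force: [0.9, 0.7, 0.1]
width: 0.0005
finger_force: 0.2
```

Call:
carry_out([
  [255,[0,0,1],0],
  [255,[0,0,1],0],
  [255,[0,0,0],0],
  [255,[0,0,0],0],
])

```text
time: 4.5
tool_pos: [0.525, -0.1189, 0.1002]
ee_rot: [-3.141, 0.001, 2.915]
wrist_force: [-3.5, 0.5, 6.8]
width: 0.0008
finger_force: 3.7
```

Call:
carry_out([
  [255,[0,0,1],0],
  [255,[0,0,0],0],
  [255,[0,0,-20],0],
  [255,[0,0,-40],0],
  [255,[0,0,-40],0],
  [128,[-20,-20,-40],0],
  [60,[-25,-20,-10],0],
  [30,[-20,-10,0],0],
])

```text
time: 5.3
tool_pos: [0.579, -0.1844, 0.2512]
ee_rot: [-3.14, 0.008, 2.914]
wrist_force: [-0.0, -0.7, -0.0]
width: 0.0211
finger_force: 0.0
```

Call:
carry_out([
  [30,[0,0,0],0],
  [30,[0,0,0],0],
  [30,[0,0,0],0],
])

```text
time: 5.6
tool_pos: [0.5762, -0.1814, 0.2469]
ee_rot: [3.141, -0.001, 2.915]
wrist_force: [-0.3, -0.2, -0.6]
width: 0.0452
finger_force: 0.0
```

```bash
python3 -c "
from h import *
import pickle
st();c=robot.get_calibration('wrist');i=robot.snapshot('wrist');cv2.imwrite('pics/w2.png',i)
pickle.dump(c,open('w2.pkl','wb'));t=robot.snapshot('top');cv2.imwrite('pics/t2.png',t);print(c['vfov'],np.round(c['T'],3).tolist())"
```

```text
t 5.6 tcp [ 0.5762 -0.1814  0.2469] rpy deg [ 1.80e+02 -1.00e-01  1.67e+02] local [0.7 0.4] F [-0.26 -0.17 -0.6 ] T [ 0.04 -0.02  0.01] w 0.04516335697538115 ff 0.0
64.35892111158992 [[0.224, 0.948, 0.224, 0.512], [0.975, -0.218, -0.051, -0.167], [0.0, 0.23, -0.973, 0.412], [0.0, 0.0, 0.0, 1.0]]
```

View pics/w2.png

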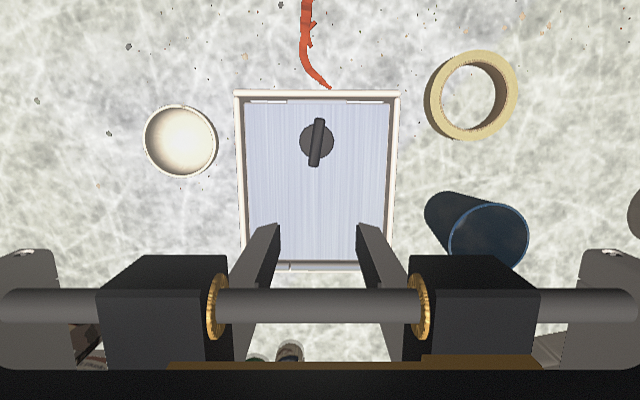

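The hatch now looks shut. The knob's grip bar is at about (317,142) with its long axis a few degrees off the image vertical, the near rim corners are at (235,91) and (400,91), and the fingers are open around columns 265–370.

```bash
cat > k.py <<'E'
from h import *
import pickle,sys
def knob(i,c,win,z=.128):
    x0,x1,y0,y1=win
    g=cv2.cvtColor(i,cv2.COLOR_BGR2GRAY)[y0:y1,x0:x1];thr=(cv2.threshold(g,0,255,cv2.THRESH_OTSU)[0])
    dark=(g<thr);v=g[dark];t2=cv2.threshold(v.reshape(-1,1),0,255,cv2.THRESH_OTSU)[0]
    m=(g<=t2).astype(np.uint8)
    n,l,s,_=cv2.connectedComponentsWithStats(m);k=1+np.argmax(s[1:,4])
    pts=np.argwhere(l==k)[:,::-1].astype(np.float32)+[x0,y0]
    W=np.array([onz(c,u,v,z)[:2] for u,v in pts],np.float32)
    (cx,cy),(w,h),a=cv2.minAreaRect(W*1000);b=cv2.boxPoints(((cx,cy),(w,h),a))
    e=b[1]-b[0] if np.linalg.norm(b[1]-b[0])>np.linalg.norm(b[2]-b[1]) else b[2]-b[1]
    print("thr",thr,t2,"area px",s[k,4],"bar centre",cx,cy,"local",local([cx/1000,cy/1000]),"size",w,h,"dir deg",np.degrees(np.arctan2(e[1],e[0]))%180)
    Z=W*1000-W.mean(0)*1000;_,_,V=np.linalg.svd(Z-Z.mean(0),full_matrices=False);print("pca",W.mean(0)*1000,np.degrees(np.arctan2(V[0,1],V[0,0]))%180)
E
python3 - <<'E'
from k import *
c=pickle.load(open('w2.pkl','rb'));i=cv2.imread('pics/w2.png')
knob(i,c,(290,345,112,172))
for u,v in((235,91),(400,91)): p=onz(c,u,v,.079);print(p,local(p))
cv2.imwrite('pics/c3.png',cv2.resize(i[80:190,220:420],None,fx=4,fy=4,interpolation=cv2.INTER_CUBIC))
E
```

```text
thr 142.0 77.0 area px 258 bar centre 529.344970703125 -168.7793426513672 local [-47.88461794   2.17170767] size 16.83681869506836 42.33344650268555 dir deg 158.5282
pca [ 527.874   -171.29263] 158.78473
[ 0.46344727 -0.24024777  0.079     ] [-95.94831456 -82.3275464 ]
[ 0.50028675 -0.07990882  0.079     ] [-96.25416287  82.1888146 ]
```

View pics/c3.png

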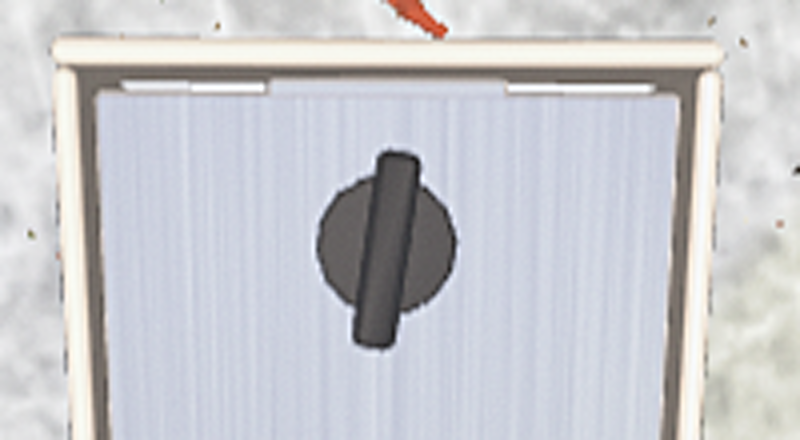

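```bash
python3 - <<'E'
from k import *
c=pickle.load(open('w2.pkl','rb'))
P=lambda x,y,z:onz(c,220+(x+.5)/4-.5,80+(y+.5)/4-.5,z)
a=P(374,346,.128);b=P(399,152,.128);m=(a+b)/2
print("bar",m,local(m),np.linalg.norm(a-b),np.degrees(np.arctan2((b-a)[1],(b-a)[0])))
q=P(387,245,.104);print("collar",q,local(q))
E
```

```text
bar [ 0.52799177 -0.17185137  0.128     ] [-48.50941676  -1.12649653] 0.042533161628078374 159.5610533939188
collar [ 0.528075   -0.17179864  0.104     ] [-48.44024146  -1.05634012]
```

The bar is centred at (0.528, -0.172) pointing at 159.5°, and the collar agrees. Next I'll go above the knob.

Call:
carry_out([
  [120,[25,-1,20],0],
  [120,[24,-1,30],0],
  [120,[0,0,30],7.5],
  [120,[0,0,15],0],
  [120,[0,0,0],0],
  [120,[0,0,0],0],
  [120,[0,0,0],0],
])

```text
time: 6.4
tool_pos: [0.5299, -0.1735, 0.1545]
ee_rot: [-3.141, 0.004, 2.785]
wrist_force: [0.2, -0.8, -0.0]
width: 0.0495
finger_force: 0.0
```

```bash
python3 -c "
from h import *
st();i=robot.snapshot('wrist');cv2.imwrite('pics/w3.png',i[100:400])"
```

```text
t 6.4 tcp [ 0.5299 -0.1735  0.1545] rpy deg [-180.     0.2  159.6] local [-46.2  -2.3] F [ 0.21 -0.79 -0.  ] T [-0.03 -0.04 -0.02] w 0.049519648241901915 ff 0.0
```

View pics/w3.png

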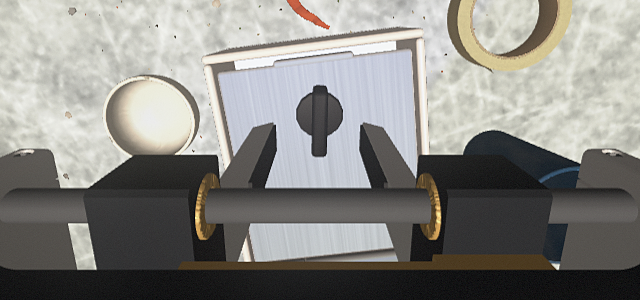

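The bar stands upright at column 319, midway between the fingertips. I'll descend and grip.

Call:
carry_out([
  [120,[2,1,12],0],
  [120,[0,0,12],0],
  [120,[0,0,8],0],
  [120,[0,0,0],0],
  [120,[0,0,0],0],
  [120,[0,0,0],0],
])

```text
time: 7.05
tool_pos: [0.5273, -0.1716, 0.1208]
ee_rot: [3.142, 0.001, 2.784]
wrist_force: [-0.5, 0.3, 0.2]
width: 0.0497
finger_force: 0.0
```

Now close on the bar.

Call:
carry_out([
  [255,[0,0,0],0],
  [255,[0,0,0],0],
  [255,[0,0,0],0],
  [255,[0,0,0],0],
  [255,[0,0,0],0],
  [255,[0,0,0],0],
  [255,[0,0,0],0],
  [255,[0,0,0],0],
])

```text
time: 7.85
tool_pos: [0.5271, -0.1714, 0.1205]
ee_rot: [3.141, 0.0, 2.784]
wrist_force: [-0.1, 1.6, 1.1]
width: 0.0098
finger_force: 30.0
```

```bash
python3 -c "
from h import *
st()"
```

```text
t 7.85 tcp [ 0.5271 -0.1714  0.1205] rpy deg [180.    0.  159.5] local [-49.4  -0.9] F [-0.15  1.61  1.13] T [ 0.07 -0.05 -0.1 ] w 0.0098434428193473 ff 29.975990653038025
```

Gripped with very little side load. Next I'll push down lightly.

Call:
carry_out([
  [255,[0,0,1],0],
  [255,[0,0,1],0],
  [255,[0,0,1],0],
  [255,[0,0,0],0],
  [255,[0,0,0],0],
])

```text
time: 8.35
tool_pos: [0.5272, -0.1714, 0.1188]
ee_rot: [3.141, 0.001, 2.784]
wrist_force: [-1.9, 1.6, 6.6]
width: 0.0097
finger_force: 30.0
```

Call:
carry_out([
  [255,[0,0,1],0],
  [255,[0,0,1],0],
  [255,[0,0,0],2],
  [255,[0,0,0],3],
  [255,[0,0,0],3],
  [255,[0,0,0],3],
  [255,[0,0,0],0],
  [255,[0,0,0],0],
])

```text
time: 9.15
tool_pos: [0.5273, -0.1713, 0.1179]
ee_rot: [3.141, 0.001, 2.592]
wrist_force: [-3.7, 2.2, 10.3]
width: 0.0098
finger_force: 30.0
```

```bash
python3 -c "
from h import *
st()"
```

```text
t 9.15 tcp [ 0.5273 -0.1713  0.1179] rpy deg [1.800e+02 1.000e-01 1.485e+02] local [-49.3  -0.8] F [-3.7   2.24 10.33] T [0.4  0.67 0.07] w 0.009817763379035005 ff 30.011779367923737
```

Call:
carry_out([
  [255,[0,0,0],4],
  [255,[0,0,0],5],
  [255,[0,0,0],5],
  [255,[0,0,0],5],
  [255,[0,0,0],5],
  [255,[0,0,0],4],
  [255,[0,0,0],2],
  [255,[0,0,0],0],
])

```text
time: 9.95
tool_pos: [0.5275, -0.1711, 0.1179]
ee_rot: [3.14, 0.001, 2.069]
wrist_force: [-2.3, 2.6, 9.3]
width: 0.0097
finger_force: 30.0
```

```bash
python3 -c "
from h import *
st()"
```

```text
t 9.95 tcp [ 0.5275 -0.1711  0.1179] rpy deg [1.799e+02 1.000e-01 1.185e+02] local [-49.2  -0.5] F [-2.33  2.58  9.34] T [0.48 0.64 0.08] w 0.009747810596163607 ff 30.026460886001587
```

Call:
carry_out([
  [255,[0,0,0],2],
  [255,[0,0,0],2],
  [255,[0,0,0],2],
  [255,[0,0,0],0],
])

```text
time: 10.35
tool_pos: [0.5275, -0.1711, 0.1179]
ee_rot: [3.14, 0.001, 1.964]
wrist_force: [-1.6, 2.7, 9.9]
width: 0.0098
finger_force: 30.0
```

Call:
carry_out([
  [255,[0,0,0],1],
  [255,[0,0,0],1],
  [255,[0,0,0],1],
  [255,[0,0,0],0],
  [255,[0,0,0],0],
])

```text
time: 10.85
tool_pos: [0.5276, -0.1711, 0.1179]
ee_rot: [3.14, 0.001, 1.912]
wrist_force: [-2.9, 2.9, 9.4]
width: 0.01
finger_force: 30.0
```

Call:
carry_out([
  [255,[0,0,0],1],
  [255,[0,0,0],1],
  [255,[0,0,0],1],
  [255,[0,0,0],0],
  [255,[0,0,0],0],
])

```text
time: 11.35
tool_pos: [0.5276, -0.1711, 0.1179]
ee_rot: [3.139, 0.001, 1.86]
wrist_force: [-2.3, 2.9, 10.1]
width: 0.0096
finger_force: 30.0
```

Call:
carry_out([
  [255,[0,0,0],1],
  [255,[0,0,0],1],
  [255,[0,0,0],1],
  [255,[0,0,0],0],
  [255,[0,0,0],0],
])

```text
time: 11.85
tool_pos: [0.5276, -0.1711, 0.1179]
ee_rot: [3.139, 0.0, 1.807]
wrist_force: [-2.2, 2.9, 9.6]
width: 0.0101
finger_force: 30.0
```

Call:
carry_out([
  [255,[0,0,0],1],
  [255,[0,0,0],1],
  [255,[0,0,0],1],
  [255,[0,0,0],0],
  [255,[0,0,0],0],
])

```text
time: 12.35
tool_pos: [0.5277, -0.1711, 0.1179]
ee_rot: [3.139, 0.0, 1.755]
wrist_force: [-1.8, 2.7, 9.0]
width: 0.0099
finger_force: 30.0
```

Call:
carry_out([
  [255,[0,0,0],1],
  [255,[0,0,0],1],
  [255,[0,0,0],1],
  [255,[0,0,0],0],
  [255,[0,0,0],0],
])

```text
time: 12.85
tool_pos: [0.5276, -0.1711, 0.1177]
ee_rot: [3.139, 0.0, 1.702]
wrist_force: [-2.6, 2.6, 8.4]
width: 0.0096
finger_force: 30.0
```

Call:
carry_out([
  [255,[0,0,0],1],
  [255,[0,0,0],1],
  [255,[0,0,0],1],
  [255,[0,0,0],0],
  [255,[0,0,0],0],
])

```text
time: 13.35
tool_pos: [0.5276, -0.1711, 0.115]
ee_rot: [3.141, -0.001, 1.65]
wrist_force: [3.4, 2.5, -1.6]
width: 0.0099
finger_force: 30.0
```

The push was suddenly lost and the tool sank, so the knob has dropped. I'll stop turning and let go.

Call:
carry_out([
  [255,[0,0,0],0],
  [150,[0,0,0],0],
  [130,[0,0,0],0],
  [130,[0,0,0],0],
  [130,[0,0,-15],0],
  [130,[0,0,-30],0],
  [130,[0,0,-40],0],
  [130,[0,0,-40],0],
])

```text
time: 14.15
tool_pos: [0.5266, -0.1716, 0.2427]
ee_rot: [-3.141, 0.0, 1.649]
wrist_force: [0.4, -0.6, 0.1]
width: 0.0461
finger_force: 0.0
```

Call:
carry_out([
  [130,[0,50,0],0],
  [130,[0,30,0],0],
  [130,[0,0,0],0],
  [130,[0,0,0],0],
])

```text
time: 14.55
tool_pos: [0.6066, -0.1653, 0.2406]
ee_rot: [-3.14, 0.0, 1.649]
wrist_force: [-0.0, -0.8, -0.2]
width: 0.0462
finger_force: 0.0
```

```bash
python3 -c "
from h import *
st();i=robot.snapshot('wrist');a=cv2.resize(robot.snapshot('side')[150:310,230:430],(500,400))
cv2.imwrite('pics/w4.png',np.hstack([a,cv2.resize(i,None,fx=1,fy=1)[:,170:470]]))"
```

```text
t 14.55 tcp [ 0.6066 -0.1653  0.2406] rpy deg [-179.9    0.    94.5] local [26.6 23. ] F [-0.05 -0.79 -0.22] T [-0.04  0.07  0.02] w 0.04620266366893161 ff 0.0
```

View pics/w4.png

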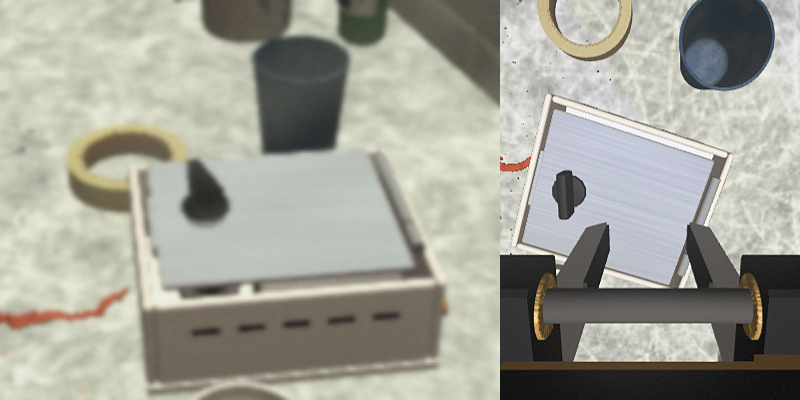

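The hatch looks shut and the other things stand where they were. The bar is at about 72°. As a check, I'll touch the bar's top lightly with shut fingers: 122 mm means dropped, 128 mm means not.

Call:
carry_out([
  [255,[0,-40,0],0],
  [255,[0,-40,0],0],
  [255,[0,0,30],0],
  [255,[0,0,30],0],
  [255,[0,0,25],0],
  [255,[0,0,8],0],
  [255,[0,0,0],0],
  [255,[0,0,0],0],
])

```text
time: 15.45
tool_pos: [0.5275, -0.1719, 0.1492]
ee_rot: [3.139, 0.001, 1.649]
wrist_force: [-0.2, 0.0, -0.3]
width: 0.0001
finger_force: 0.0
```

Call:
carry_out([
  [255,[0,0,2],0],
  [255,[0,0,2],0],
  [255,[0,0,2],0],
  [255,[0,0,0],0],
  [255,[0,0,0],0],
])

```text
time: 15.95
tool_pos: [0.5271, -0.1714, 0.1414]
ee_rot: [-3.142, -0.0, 1.649]
wrist_force: [-0.1, -0.7, -0.3]
width: 0.0004
finger_force: 0.0
```

Call:
carry_out([
  [255,[0,0,1],0],
  [255,[0,0,1],0],
  [255,[0,0,1],0],
  [255,[0,0,0],0],
  [255,[0,0,0],0],
])

```text
time: 16.45
tool_pos: [0.527, -0.1715, 0.1384]
ee_rot: [-3.141, -0.0, 1.649]
wrist_force: [0.9, 0.2, -0.6]
width: 0.0007
finger_force: 0.0
```

Call:
carry_out([
  [255,[0,0,1],0],
  [255,[0,0,1],0],
  [255,[0,0,1],0],
  [255,[0,0,0],0],
  [255,[0,0,0],0],
])

```text
time: 16.95
tool_pos: [0.5271, -0.1715, 0.1357]
ee_rot: [3.141, 0.0, 1.649]
wrist_force: [-0.2, -0.4, 1.7]
width: 0.0003
finger_force: 0.6
```

The contact came at 122 mm, so the knob is dropped and the hatch is shut. I'll retreat and hand in.

Call:
carry_out([
  [255,[0,0,-20],0],
  [255,[0,0,-40],0],
  [255,[0,0,-40],0],
  [255,[0,0,0],0],
  [255,[0,0,0],0],
  [255,[0,0,0],0],
])

```text
time: 17.55
tool_pos: [0.5265, -0.1712, 0.2337]
ee_rot: [-3.139, -0.001, 1.649]
wrist_force: [0.0, -0.0, -1.4]
width: 0.0005
finger_force: 0.0
```

```bash
python3 -c "
from h import *
st();print(robot.close_job())"
```

```text
t 17.55 tcp [ 0.5265 -0.1712  0.2337] rpy deg [-1.799e+02 -1.000e-01  9.450e+01] local [-50.2  -0.8] F [ 0.02 -0.05 -1.41] T [-0.02  0.04 -0.05] w 0.000519844644652616 ff 0.0
the job is handed in; nothing more can be done
None
```

The hatch is shut and the knob dropped into its detent at about 1.27 rad with about 10 N of push; I confirmed the drop by touching the bar's top at 122 mm, left the tumbler, bowl and tape roll untouched, and handed in at 17.6 s.

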